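# Seat and lock a test cell in the undercut dock of a bench tester

### The arm

A 6-joint arm with a two-finger parallel gripper is mounted at the origin on the work surface. World frame = base frame: x ahead of the robot, y to its left, z up, the work surface at z = 0. Lengths are in m, angles in rad, forces in N, time in s.
With the tool pointing down it reaches from about 0.35 to 0.975 m from the base axis. Payload 4.9 kg.
Tool frame: the origin (TCP) lies midway between the tips of the shut fingers; the grasp point (between the pads) lies 19 mm behind it; z points along the fingers, y is the line along which they close (so a half turn about z gives the same grasp; the last joint's range is limited). The gripper opens to 85 mm and grips with 20 to 120 N. Pads are 22 mm wide; open, the fingers measure 114 mm over their backs; the gripper's body (76 mm by 85 mm) begins 54 mm behind the grasp point. The pads swing forward as they close: fully open they stand 13 mm farther back than shut.
Start: joints at [-1.288, 0.053, 1.613, -0, 1.476, -0.119], TCP at [0.244, -0.575, 0.231] pointing down, gripper open.
Joint ranges: [-3.01, 3.01], [-1.01, 2.22], [0.06, 2.58], [-1.02, 4.17], [0.09, 2.62], [-3.14, 3.14]. Speed limits (rad/s): [2.57, 2.57, 3.14, 3.14, 3.14, 3.14].

### API

Orientations are given as a rotation vector (axis times angle).
In Python, from station import ctrl, optics, job gives the robot as it stands.
- The arm moves only by the shell command python3 -m jog 'ROWS' [OPENING] [FORCE]. ROWS is JSON, a list of rows, each a list of 2 entries, a list of its own where there are three numbers: the shift along the tool's x, y, z in m, then the turn, a rotation vector about the tool's x, y, z in rad. A call has 1 to 5 rows; each row is the pose to reach, as a shift and turn from the pose commanded when the call began, along the tool's axes at that moment; what a row does not reach only later rows make up. A row lasts 1/10 s, in which the tool goes at most 50 mm and 8.59 degrees, less where a joint would pass 70% of its speed; a pose out of reach is approached as far as the arm can. A call with a gripper value outside its range is refused whole. OPENING is the opening, from 0 (shut) to 1 (fully open), set as the call begins (- or left out, the last holds). The fingers move at their own pace and stop on an object; FORCE is the grip in N (left out, the last holds). Time passes only in rows, so rows that repeat a pose let the fingers close. It gives the time, the measured TCP pose, the force, the opening and the grip force at its end, in the units of the state.
- ctrl.get_obs(): the state, without advancing time (a new reading comes with each control period).
- optics.get_image(name): name is "scene" or "top"; returns a dict with "image" (420x560x3 uint8, blue, green, red), "fx", "fy", "cx", "cy" (pixels), "rvec" (rotation vector, rad) and "tvec" (3), from world to camera coordinates, as OpenCV has them. Camera axes: x right, y down, z forward; pixel columns grow to the right and rows downward; lengths in m; the calibration is good to about 2 mm. A picture is of the moment at which its call begins. There is no depth.
- job.finish_job(): hands the job in; it is judged then, once.
The state is a dict: "t": time; "q": joint angles; "dq": joint speeds; "effort": joint torques, N m; "tool_pos": TCP position; "tool_rot": TCP orientation; "contact_force": force on the tool from outside, world axes, zero at the start; "wrist_torque": the same for the moment, N m; "opening": finger opening in m; "grip_force": force on a finger pad.
Only numpy, scipy, OpenCV 4.12 (cv2) and the standard library are available. Lean on these libraries where they do the work, as an engineer would, in place of code of your own. Each camera call takes 0.05 s, during which the arm holds its last target. There are 200 camera calls.

### The job

Take the green-capped test cell and slide its foot sideways under the overhanging lips of the blue dock until you feel it bottom on the rubber stop hidden at the far end; press it snugly home there (some 10 to 20 N; more than 25 N would harm the stop) without jamming it on the way. Let go of it, then push the red-knobbed clamp in from the side until it pinches the foot tight against the opposite rail. Leave the orange-capped spare and the other things where they are.

Things in the scene. Friction and masses are not known exactly. Their poses are not given: they have to be found in the camera images.
- cell: Test cell to load, about 0.3 kg: dark steel foot plate 56 (x) by 70 (y) by 10 mm high; centred on it a white column 30 x 30 mm from 10 to 72 mm height, then a green cap, also 30 x 30, to 82 mm (glass stub on top to 94 mm). Origin: centre of the foot's underside, z up. It fits the dock either way round (half turn), its y along the dock's y; it starts within 45 degrees of that
- spare: Spare cell, identical but with an orange cap; must stay where it is. Origin: centre of its underside
- dock: Fixed dock: base plate 130 (x) by 205 mm (y -115 to 90), 12 mm thick, with blue rails. Origin: underside, on the centre line. The foot rides on the plate's top and slides in along +y. Apron: y -115 to -41; then 11 mm high cheeks narrow to a 59 mm throat at y -8. From y -6 to 90 a 61 mm wide channel, 13 mm high, under 8 mm thick lips; slot between them 36 mm wide, closed from y 57 by an overhang
- pocket: The pocket under the lips, with its hidden rubber stop. Origin on the plate's top at dock y 32 mm, x 0: the middle of the range where the cell's origin comes to sit; axes as the dock's. The stop is set differently each time and cannot be seen or read: the seated cell's origin lies anywhere from 9 mm short of this point to 9 mm beyond it. Seated means pressed on the stop with over 8 N for 0.2 s
- mouth (a point): Centre of the throat between the guide cheeks, on the base plate's top at dock y -8 mm. Axes as the dock's
- clamp (a joint): Travel of the flat steel side clamp in m: 0 drawn back, 0.018 at most. It slides along the dock's -x at dock y 33 mm through a window in the +x rail. Its nose reaches the foot of a centred cell at 0.012, pushes the cell 2.5 mm across the channel and has it pinched against the far rail at about 0.0145. It drags with 3 N (up to 8 N with the cell) and stays where left
- clamp_top (a point): Centre of the top of the clamp's upright red knob, 14 mm in diameter, free from 25 to 70 mm above the table (lips up to dock x 47 mm are 33 mm high); at dock x = 72 mm minus the clamp's travel, y 33 mm. Its axes are the dock's
- wash_bottle: White bottle with red cap, 60 mm diameter, 150 mm high, bystander; origin at its base
- beaker: Clear beaker, 70 mm diameter, 90 mm high, bystander; origin at its base
- stopper: Black rubber stopper, 28 mm diameter, 26 mm high, bystander; origin at its base
- jar: Amber jar, 56 mm diameter, 70 mm high, bystander; origin at its base
- stirrer: Stirrer lying on the table: steel rod 150 mm long with a white hub, bystander; origin under its middle

How it is judged:
By the outcome, as a careful person would: the job done as asked, in the order asked, and still so for the second after the job is handed in, with the robot touching nothing.
It also fails if it takes over 72 s, if anything falls off the work surface, if the arm or the gripper's body presses on something with over 40 N, if the wrist force passes 120 N, or if a joint passes its speed limit or range.

## Working session

There is one attempt and no reset: what is moved stays moved. The work goes in short steps, Python scripts to look and compute and a shell command to move; the robot and the scene stay as the last step left them, time stands still between calls to the robot, and variables do not carry over. Pictures are saved under pics/ and viewed, at most 10 in all, crops included, and the job is handed in when it is done.

```bash
mkdir -p pics; ls; python3 - <<'E'
from station import ctrl, optics
import cv2,json
print(ctrl.get_obs())
for n in("scene","top"):
    d=optics.get_image(n); cv2.imwrite(f"pics/{n}0.png",d["image"]); print({k:v for k,v in d.items() if k!="image"})
E
```

```text
pics
{'t': 0.0, 'q': array([-1.28801154e+00,  5.33193796e-02,  1.61429216e+00, -2.09139707e-05,
        1.47600507e+00, -1.19000377e-01]), 'dq': array([-0.00112043, -0.00051523,  0.00127892,  0.00047605,  0.0009891 ,
        0.00124688]), 'effort': array([-4.00331346e-04, -3.93683052e+01, -3.70174956e+01, -1.10913165e-04,
        7.02421035e-03, -4.46780874e-06]), 'tool_pos': array([ 0.24423313, -0.5746264 ,  0.23008736]), 'tool_rot': array([-3.07643606e+00, -6.26486995e-01,  2.92466718e-04]), 'contact_force': array([ 0.79136666,  0.14764906, -0.19862623]), 'wrist_torque': array([-0.0364992 , -0.03183775, -0.01363422]), 'grip_force': 0.0, 'opening': 0.08560568069760874}
{'fx': 386.88952710045885, 'fy': 386.88952710045885, 'cx': 275.43485034036667, 'cy': 206.72912354520795, 'rvec': array([ 0.67518804,  2.59898071, -1.13871257]), 'tvec': array([ 0.45549583, -0.17079035,  1.22553162])}
{'fx': 407.852032477114, 'fy': 407.852032477114, 'cx': 282.73247707257184, 'cy': 202.07034063406195, 'rvec': array([ 2.06577227, -2.12551215,  0.24836071]), 'tvec': array([0.08910823, 0.57077692, 0.75402003])}
```

View pics/scene0.png

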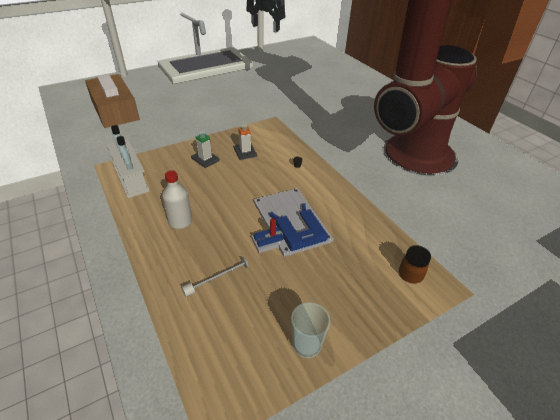

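View pics/top0.png

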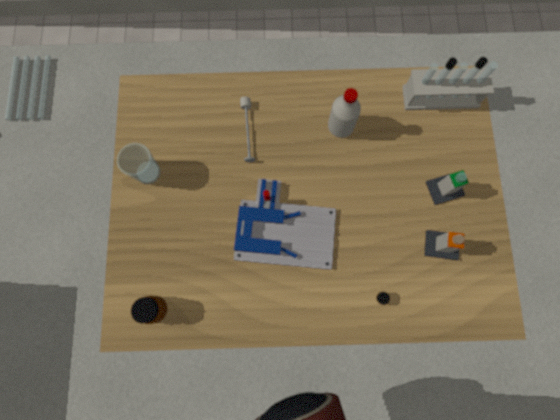

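Both views: the dock is at top px (286,236) with its mouth facing right (world -y). The green cell is at about (447,188), the spare at (445,243), and the knob at (267,195). Next I'll take a magnified crop for precise corners.

```bash
python3 - <<'E'
import cv2,numpy as np
t=cv2.imread("pics/top0.png"); 
a=cv2.resize(t[170:280,225:345],None,fx=4,fy=4,interpolation=cv2.INTER_CUBIC)
b=cv2.resize(t[160:270,415:475],None,fx=4,fy=4,interpolation=cv2.INTER_CUBIC)
c=np.hstack([a,b]); cv2.imwrite("pics/crop0.png",c); print(c.shape)
E
```

```text
(440, 720, 3)
```

View pics/crop0.png

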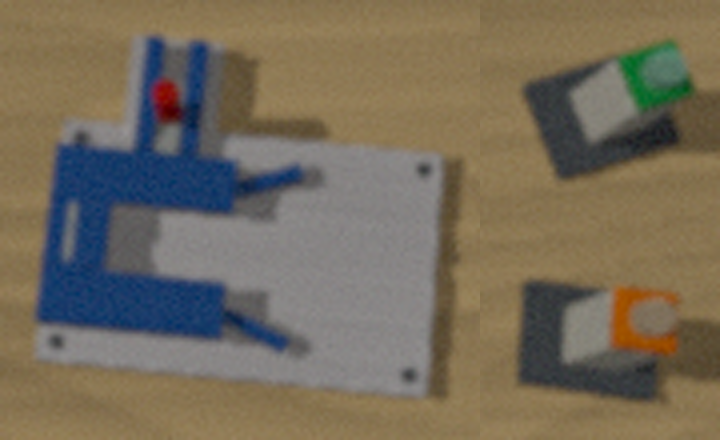

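The crop shows clear plate corners (62,122), (443,155), (430,397), (37,360) and the lip ends. For the green cell it shows three foot corners and the cap corners. I'll fit planar poses to these.

```bash
cat > h.py <<'E'
import numpy as np,cv2
from scipy.optimize import least_squares
def fit(d,obj,px,x0):
    K=np.array([[d["fx"],0,d["cx"]],[0,d["fy"],d["cy"]],[0,0,1]]);obj=np.array(obj,float);px=np.array(px,float)
    def f(p):
        c,s=np.cos(p[2]),np.sin(p[2]); W=obj@np.array([[c,s,0],[-s,c,0],[0,0,1]])+[p[0],p[1],0]
        return (cv2.projectPoints(W,d["rvec"],d["tvec"],K,None)[0][:,0]-px).ravel()
    r=least_squares(f,x0,loss="soft_l1"); return r.x,np.abs(r.fun).reshape(-1,2).round(1).tolist()
E
python3 - <<'E'
from h import *
from station import optics
d=optics.get_image("top")
A=lambda L,ox,oy,sx=0:[((x-sx+.5)/4+ox-.5,(y+.5)/4+oy-.5) for x,y in L]
# dock: obj x up in image, y left
P=[(.065,.09,.012),(.065,-.115,.012),(-.065,-.115,.012),(-.065,.09,.012),(.018,-.006,.033),(-.018,-.006,.033)]
print("dock",fit(d,P,A([(62,122),(443,155),(430,397),(37,360),(235,212),(225,285)],225,170),[.5,0,0]))
C=[(.028,.035,.01),(-.028,.035,.01),(-.028,-.035,.01),(.015,.015,.082),(.015,-.015,.082),(-.015,-.015,.082),(-.015,.015,.082)]
for n,l in(("cell",[(525,88),(563,178),(678,143),(620,58),(678,40),(693,92),(637,110)]),("spare",[(525,281),(519,383),(655,398),(613,289),(679,293),(677,354),(611,350)])):
    print(n,fit(d,C,A(l,415,160,480),[.6,-.35,0]))
E
```

```text
dock (array([ 0.51905973,  0.08159648, -0.11679891]), [[0.5, 0.3], [0.1, 0.4], [0.3, 0.0], [0.3, 0.5], [0.4, 0.6], [0.5, 0.5]])
cell (array([ 0.6082493 , -0.28153747,  0.26261573]), [[0.5, 1.0], [0.5, 0.4], [1.0, 0.1], [0.5, 0.5], [1.1, 0.1], [0.9, 0.6], [0.9, 0.3]])
spare (array([ 0.48519711, -0.25964407, -0.14229722]), [[0.3, 0.2], [0.3, 0.6], [0.0, 0.7], [0.3, 0.7], [0.6, 0.1], [0.3, 0.1], [0.5, 0.6]])
```

```bash
cat > g.py <<'E'
# usage: g.py x y z yaw -> shift and turn in tool axes
import sys,numpy as np
from scipy.spatial.transform import Rotation as R
from station import ctrl
o=ctrl.get_obs(); T=R.from_rotvec(o["tool_rot"])
x,y,z,w=map(float,sys.argv[1:])
G=R.from_matrix(np.array([[np.cos(w),np.sin(w),0],[np.sin(w),-np.cos(w),0],[0,0,-1]]))
print("shift",T.inv().apply(np.array([x,y,z])-o["tool_pos"]).round(4),"turn",(T.inv()*G).as_rotvec().round(4),"F",o["contact_force"].round(1),"t",round(o["t"],2))
E
python3 g.py .6085 -.2815 .19 .2626
```

```text
shift [ 0.4499 -0.1274  0.0406] turn [-1.600e-03 -1.000e-04  1.392e-01] F [-0.2  0.1 -0.3] t 0.15
```

```bash
python3 -m jog '[[[0.09,-0.025,0.01],[0,0,0.03]],[[0.18,-0.05,0.02],[0,0,0.06]],[[0.27,-0.076,0.03],[0,0,0.1]],[[0.36,-0.1,0.04],[0,0,0.139]],[[0.45,-0.127,0.04],[0,0,0.139]]]' 1; python3 g.py .6085 -.2815 .13 .2626
```

```text
t: 0.65
tool_pos: [0.4397, -0.4181, 0.2057]
tool_rot: [-3.114, -0.41, 0.001]
contact_force: [0.8, -0.2, -1.2]
opening: 0.0854
grip_force: 0.0
shift [ 0.1985 -0.0882  0.0757] turn [-0.0008  0.0004 -0.0007] F [ 0.8 -0.2 -1.2] t 0.65
```

```bash
python3 -m jog '[[[0.045,-0.02,0.01],[0,0,0]],[[0.09,-0.04,0.02],[0,0,0]],[[0.135,-0.06,0.04],[0,0,0]],[[0.18,-0.08,0.06],[0,0,0]],[[0.1985,-0.088,0.075],[0,0,0]]]'; python3 -m jog '[[[0,0,0],[0,0,0]],[[0,0,0],[0,0,0]],[[0,0,0],[0,0,0]]]';python3 g.py .6085 -.2815 .035 .2626
python3 - <<'E'
from station import optics
import cv2,numpy as np
a=optics.get_image("top")["image"][140:240,390:490];b=optics.get_image("scene")["image"][100:200,160:260]
cv2.imwrite("pics/g1.png",np.hstack([cv2.resize(i,None,fx=4,fy=4,interpolation=cv2.INTER_CUBIC) for i in (a,b)]))
E
```

```text
t: 1.15
tool_pos: [0.6094, -0.2804, 0.1303]
tool_rot: [-3.113, -0.416, -0.0]
contact_force: [0.3, -0.6, -0.4]
opening: 0.0855
grip_force: 0.0
t: 1.45
tool_pos: [0.6071, -0.2843, 0.1324]
tool_rot: [3.114, 0.41, 0.001]
contact_force: [0.1, 0.7, 0.0]
opening: 0.085
grip_force: 0.0
shift [ 0.002  -0.0024  0.0974] turn [ 0.001  -0.0004 -0.0008] F [0.1 0.7 0. ] t 1.45
```

View pics/g1.png

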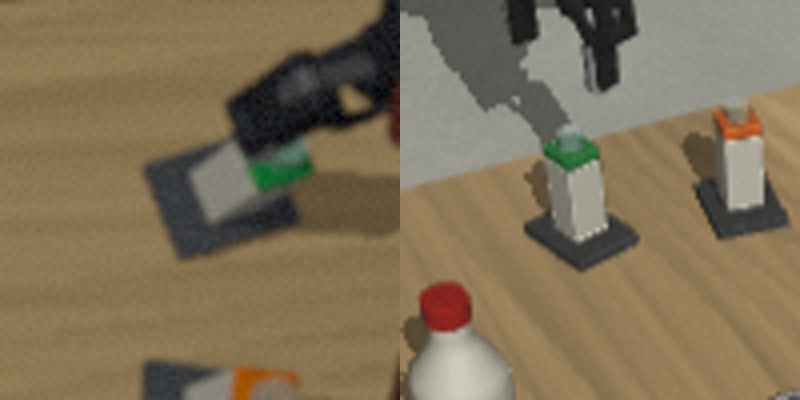

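The cell is upright and the gripper is above it. I'll check the estimate against the second camera by projection.

```bash
python3 - <<'E'
from h import *
from station import optics
p=[.6082,-.2815,.2626];c,s=np.cos(p[2]),np.sin(p[2])
C=np.array([(.028,.035,.01),(-.028,.035,.01),(-.028,-.035,.01),(.028,-.035,.01),(.015,.015,.082),(.015,-.015,.082),(-.015,-.015,.082),(-.015,.015,.082)])
W=C@np.array([[c,s,0],[-s,c,0],[0,0,1]])+[p[0],p[1],0]
for n,o in(("scene",(160,100,400)),("top",(390,140,0))):
    d=optics.get_image(n);K=np.array([[d["fx"],0,d["cx"]],[0,d["fy"],d["cy"]],[0,0,1]])
    q=cv2.projectPoints(np.vstack([W,[.6071,-.2843,.1324]]),d["rvec"],d["tvec"],K,None)[0][:,0]
    print(n,((q-o[:2]+.5)*4+[o[2],0]).round().tolist())
E
```

```text
scene [[581.0, 265.0], [641.0, 235.0], [585.0, 196.0], [525.0, 225.0], [568.0, 164.0], [543.0, 147.0], [577.0, 132.0], [602.0, 148.0], [565.0, 84.0]]
top [[144.0, 165.0], [182.0, 260.0], [302.0, 224.0], [263.0, 129.0], [238.0, 137.0], [294.0, 120.0], [317.0, 175.0], [261.0, 192.0], [328.0, 127.0]]
```

```bash
python3 -m jog '[[[0.001,-0.001,0.03],[0,0,0]],[[0.001,-0.002,0.06],[0,0,0]],[[0.001,-0.002,0.085],[0,0,0]],[[0.001,-0.002,0.098],[0,0,0]],[[0.001,-0.002,0.098],[0,0,0]]]'; python3 -m jog '[[[0,0,0],[0,0,0]],[[0,0,0],[0,0,0]],[[0,0,0],[0,0,0]],[[0,0,0],[0,0,0]],[[0,0,0],[0,0,0]]]' 0 40;python3 -m jog '[[[0,0,0],[0,0,0]],[[0,0,0],[0,0,0]],[[0,0,0],[0,0,0]]]'; python3 g.py .6082 -.2815 .034 .2626
```

```text
t: 2.15
tool_pos: [0.6062, -0.2806, 0.0314]
tool_rot: [-3.112, -0.41, 0.005]
contact_force: [-0.6, 0.1, 0.6]
opening: 0.0856
grip_force: 0.0
t: 2.65
tool_pos: [0.6089, -0.2818, 0.0352]
tool_rot: [3.113, 0.411, 0.003]
contact_force: [0.5, -0.5, 3.8]
opening: 0.0298
grip_force: 40.8
t: 2.95
tool_pos: [0.6089, -0.2818, 0.0352]
tool_rot: [3.113, 0.411, 0.003]
contact_force: [0.8, -0.7, 6.2]
opening: 0.0296
grip_force: 41.0
shift [-0.0006 -0.0005  0.0012] turn [ 0.002  -0.0018  0.0002] F [ 0.8 -0.7  6.2] t 2.95
```

```bash
python3 -m jog '[[[0,0,-0.01],[0,0,0]],[[0,0,-0.025],[0,0,0]],[[0,0,-0.04],[0,0,0]],[[0,0,-0.05],[0,0,0]],[[0,0,-0.05],[0,0,0]]]';python3 g.py .51 .002 .08 -.1168
```

```text
t: 3.45
tool_pos: [0.6094, -0.2819, 0.0867]
tool_rot: [3.112, 0.411, 0.006]
contact_force: [0.4, 0.5, -2.2]
opening: 0.0301
grip_force: 40.1
shift [-0.0222 -0.3     0.0056] turn [ 0.0028 -0.004   0.3797] F [ 0.4  0.5 -2.2] t 3.45
```

```bash
python3 -m jog '[[[-0.002,-0.02,0],[0,0,0.05]],[[-0.005,-0.05,0],[0,0,0.1]],[[-0.008,-0.085,0],[0,0,0.17]],[[-0.01,-0.12,0],[0,0,0.24]],[[-0.012,-0.155,0],[0,0,0.3]]]';python3 g.py .51 .002 .08 -.1168
```

```text
t: 3.95
tool_pos: [0.555, -0.1332, 0.083]
tool_rot: [-3.141, 0.063, 0.001]
contact_force: [0.4, 1.3, -2.7]
opening: 0.0292
grip_force: 40.3
shift [-0.0505 -0.1333  0.0031] turn [-0.0004  0.0008  0.0765] F [ 0.4  1.3 -2.7] t 3.95
```

```bash
python3 -m jog '[[[0,0,0],[0,0,0]]]';python3 g.py .51 .002 .08 -.1168
```

```text
t: 4.05
tool_pos: [0.5539, -0.1307, 0.0822]
tool_rot: [-3.139, 0.054, 0.005]
contact_force: [-0.2, -0.0, -2.6]
opening: 0.0298
grip_force: 40.7
shift [-0.0484 -0.1311  0.0027] turn [-0.0022  0.0033  0.0823] F [-0.2 -0.  -2.6] t 4.05
```

```bash
python3 -m jog '[[[-0.013,-0.035,0],[0,0,0.03]],[[-0.026,-0.07,0],[0,0,0.05]],[[-0.038,-0.1,0],[0,0,0.082]],[[-0.046,-0.125,0],[0,0,0.082]],[[-0.048,-0.131,0],[0,0,0.082]]]';python3 -m jog '[[[0,0,0],[0,0,0]],[[0,0,0],[0,0,0]],[[0,0,0],[0,0,0]]]'
python3 - <<'E'
from station import optics
import cv2,numpy as np
a=optics.get_image("top")["image"][150:270,250:370];b=optics.get_image("scene")["image"][160:260,240:340]
cv2.imwrite("pics/g2.png",np.hstack([cv2.resize(i,(400,400),interpolation=cv2.INTER_CUBIC) for i in (a,b)]))
E
python3 g.py .51 .002 .047 -.1168
```

```text
t: 4.55
tool_pos: [0.512, -0.0001, 0.0831]
tool_rot: [-3.136, 0.183, 0.002]
contact_force: [-0.4, -0.4, -3.3]
opening: 0.0297
grip_force: 41.3
t: 4.85
tool_pos: [0.5135, -0.0029, 0.0837]
tool_rot: [3.136, -0.189, 0.001]
contact_force: [-0.4, 0.3, -2.0]
opening: 0.0297
grip_force: 41.3
shift [-0.0039 -0.0043  0.0366] turn [ 0.0002 -0.0001 -0.0037] F [ 0.3 -0.2 -1.6] t 4.95
```

View pics/g2.png

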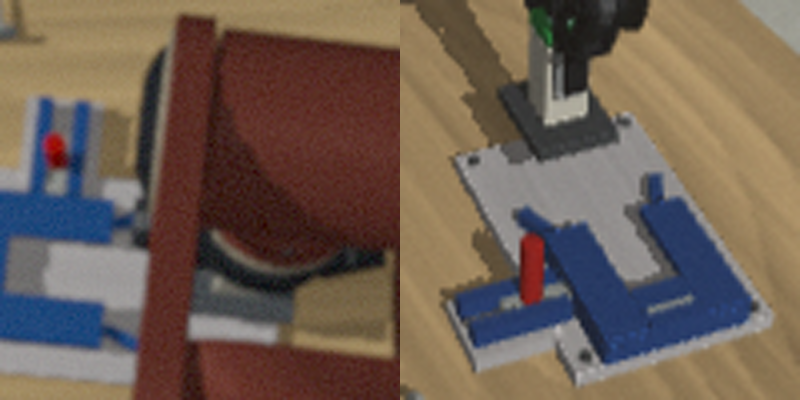

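The cell hangs level and aligned above the apron. In the right half, the foot's top corners are about (500,90), (541,152) and (618,130), and the plate corners about (455,156), (577,377), (773,316) and (632,113). I'll fit both in this view.

```bash
python3 - <<'E'
from h import *
from station import optics
d=optics.get_image("scene")
A=lambda L:[((x-400+.5)/4+240-.5,(y+.5)/4+160-.5) for x,y in L]
P=[(.065,-.115,.012),(.065,.09,.012),(-.065,.09,.012),(-.065,-.115,.012)]
D,r=fit(d,P,A([(455,156),(577,377),(773,316),(632,113)]),[.519,.08,-.117]);print(D,r)
z=.0837-.0352+.01
c,r=fit(d,[(.028,-.035,z),(.028,.035,z),(-.028,.035,z)],A([(500,90),(541,152),(618,130)]),[.51,.0,-.117]);print(c,r)
e=c[:2]-D[:2];t=D[2];print("cell in dock",e@[np.cos(t),np.sin(t)],e@[-np.sin(t),np.cos(t)])
E
```

```text
[ 0.51985857  0.08225542 -0.12865991] [[0.2, 0.2], [0.3, 0.2], [0.5, 0.1], [0.0, 0.2]]
[ 0.51283582 -0.00226609 -0.10698144] [[0.6, 0.6], [0.2, 0.2], [0.9, 0.2]]
cell in dock 0.003879852807317524 -0.0847239694715201
```

```bash
python3 -m jog '[[[-0.002,-0.002,0.008],[0,0,0]],[[-0.003,-0.004,0.018],[0,0,0.002]],[[-0.0035,-0.0045,0.027],[0,0,0.002]],[[-0.0035,-0.0045,0.033],[0,0,0.002]],[[-0.0035,-0.0045,0.035],[0,0,0.002]]]';python3 -m jog '[[[0,0,0],[0,0,0]],[[0,0,0],[0,0,0]],[[0,0,0],[0,0,0]]]';python3 g.py .5101 .002 .047 -.12
```

```text
t: 5.5
tool_pos: [0.5089, 0.0033, 0.0473]
tool_rot: [-3.136, 0.19, 0.005]
contact_force: [-1.4, 0.7, 1.4]
opening: 0.0294
grip_force: 41.6
t: 5.8
tool_pos: [0.5104, 0.003, 0.049]
tool_rot: [3.136, -0.19, 0.002]
contact_force: [-0.3, 0.3, -1.9]
opening: 0.0299
grip_force: 41.3
shift [-0.0002  0.001   0.002 ] turn [ 0.     -0.001  -0.0012] F [-0.3  0.3 -1.9] t 5.8
```

```bash
python3 -m jog '[[[0,-0.004,0.001],[0,0,-0.001]],[[0,-0.01,0.001],[0,0,-0.001]],[[0,-0.016,0.001],[0,0,-0.001]],[[0,-0.022,0.001],[0,0,-0.001]],[[0,-0.025,0.001],[0,0,-0.001]]]';python3 -m jog '[[[0,0,0],[0,0,0]],[[0,0,0],[0,0,0]],[[0,0,0],[0,0,0]]]'
python3 - <<'E'
from station import optics
import cv2,numpy as np
b=optics.get_image("scene")["image"][170:270,240:340]
cv2.imwrite("pics/g3.png",cv2.resize(b,(600,600),interpolation=cv2.INTER_CUBIC))
E
python3 g.py .5194 .0819 .047 -.12
```

```text
t: 6.3
tool_pos: [0.5131, 0.0287, 0.0476]
tool_rot: [-3.136, 0.187, -0.0]
contact_force: [0.3, -0.2, -3.0]
opening: 0.0297
grip_force: 41.2
t: 6.6
tool_pos: [0.513, 0.0278, 0.0475]
tool_rot: [3.136, -0.189, -0.0]
contact_force: [-0.3, -1.0, -2.9]
opening: 0.0298
grip_force: 41.2
shift [-0.0002 -0.0545  0.0005] turn [ 0.0001  0.     -0.0004] F [ 0.6 -0.3 -2.5] t 6.65
```

View pics/g3.png

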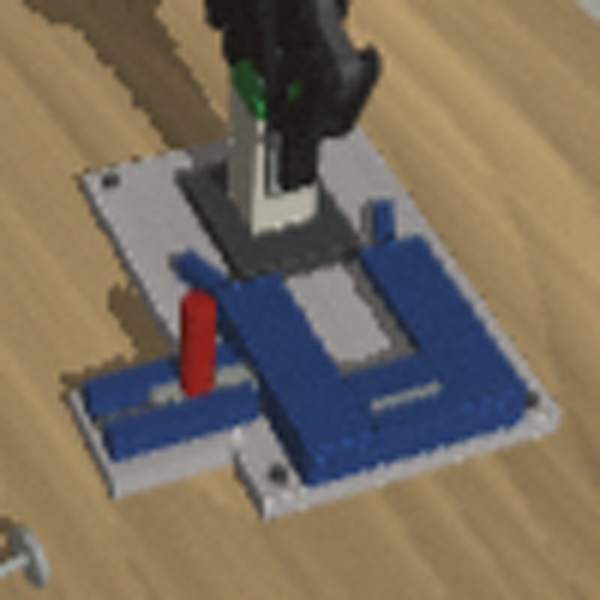

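The foot sits between the cheeks' entry: front-left corner about (243,272), front-right about (362,247). Next I'll compare that with the projection of a centred cell.

```bash
python3 - <<'E'
from h import *
from station import optics
d=optics.get_image("scene");K=np.array([[d["fx"],0,d["cx"]],[0,d["fy"],d["cy"]],[0,0,1]])
p=[.5194,.0819,-.12];c,s=np.cos(p[2]),np.sin(p[2])
L={"plate":[(.065,-.115,.012),(.065,.09,.012),(-.065,.09,.012)],"lip inner/outer/overhang":[(.018,-.006,.033),(-.018,-.006,.033),(-.047,-.006,.033),(-.047,.09,.033),(.047,.09,.033),(.018,.057,.033),(-.018,.057,.033)],"foot":[(.028,-.0545+.035,.0223),(-.028,-.0545+.035,.0223),(.028,-.0545-.035,.0223)],"colbase":[(.015,-.0395,.0223),(-.015,-.0395,.0223)],"knob":[(.072,.033,.07)]}
for n,v in L.items():
    W=np.array(v)@np.array([[c,s,0],[-s,c,0],[0,0,1]])+[p[0],p[1],0]
    q=cv2.projectPoints(W,d["rvec"],d["tvec"],K,None)[0][:,0];print(n,((q-[240,170]+.5)*6).round().tolist())
E
```

```text
plate [[81.0, 176.0], [267.0, 505.0], [565.0, 413.0]]
lip inner/outer/overhang [[280.0, 273.0], [359.0, 251.0], [421.0, 234.0], [531.0, 388.0], [313.0, 455.0], [345.0, 376.0], [427.0, 352.0]]
foot [[244.0, 277.0], [365.0, 244.0], [180.0, 174.0]]
colbase [[253.0, 239.0], [318.0, 222.0]]
knob [[196.0, 304.0]]
```

```bash
python3 -m jog '[[[0,-0.004,0],[0,0,0]],[[0,-0.007,0],[0,0,0]],[[0,-0.01,0],[0,0,0]],[[0,-0.013,0],[0,0,0]],[[0,-0.016,0],[0,0,0]]]';python3 g.py .5194 .0819 .047 -.12
```

```text
t: 7.2
tool_pos: [0.515, 0.0441, 0.0475]
tool_rot: [-3.136, 0.189, 0.0]
contact_force: [0.1, -0.0, -1.7]
opening: 0.0296
grip_force: 41.2
shift [-0.0001 -0.038   0.0005] turn [-0.      0.     -0.0001] F [ 0.1 -0.  -1.7] t 7.2
```

```bash
python3 -m jog '[[[0,-0.003,0],[0,0,0]],[[0,-0.006,0],[0,0,0]],[[0,-0.009,0],[0,0,0]],[[0,-0.012,0],[0,0,0]],[[0,-0.015,0],[0,0,0]]]';python3 g.py .5194 .0819 .047 -.12
```

```text
t: 7.7
tool_pos: [0.5168, 0.0589, 0.0476]
tool_rot: [-3.136, 0.189, -0.0]
contact_force: [0.0, 0.6, -2.3]
opening: 0.0296
grip_force: 41.2
shift [-0.0002 -0.0231  0.0006] turn [-0.     -0.     -0.0002] F [ 0.   0.6 -2.3] t 7.7
```

```bash
python3 -m jog '[[[0,-0.003,0],[0,0,0]],[[0,-0.006,0],[0,0,0]],[[0,-0.009,0],[0,0,0]],[[0,-0.012,0],[0,0,0]],[[0,-0.015,0],[0,0,0]]]';python3 g.py .5194 .0819 .047 -.12
```

```text
t: 8.2
tool_pos: [0.5186, 0.0738, 0.0476]
tool_rot: [-3.136, 0.189, -0.0]
contact_force: [0.4, 0.1, -2.2]
opening: 0.0297
grip_force: 41.2
shift [-0.0002 -0.0081  0.0006] turn [-0.     -0.     -0.0002] F [ 0.4  0.1 -2.2] t 8.2
```

```bash
python3 -m jog '[[[0,-0.003,0],[0,0,0]],[[0,-0.006,0],[0,0,0]],[[0,-0.009,0],[0,0,0]],[[0,-0.012,0],[0,0,0]],[[0,-0.015,0],[0,0,0]]]';python3 g.py .5194 .0819 .047 -.12
```

```text
t: 8.7
tool_pos: [0.5204, 0.0887, 0.0475]
tool_rot: [-3.136, 0.189, 0.0]
contact_force: [-0.8, 0.2, -2.3]
opening: 0.0299
grip_force: 41.2
shift [-0.0001  0.0069  0.0005] turn [-0.      0.     -0.0002] F [-0.8  0.2 -2.3] t 8.7
```

```bash
python3 -m jog '[[[0,-0.003,0],[0,0,0]],[[0,-0.006,0],[0,0,0]],[[0,-0.009,0],[0,0,0]],[[0,-0.012,0],[0,0,0]]]';python3 g.py .5194 .0819 .047 -.12
```

```text
t: 9.1
tool_pos: [0.5218, 0.1006, 0.0476]
tool_rot: [3.136, -0.189, -0.0]
contact_force: [-0.6, -0.9, -2.3]
opening: 0.0294
grip_force: 41.2
shift [-0.0002  0.0189  0.0006] turn [ 0.      0.     -0.0002] F [-0.6 -0.9 -2.3] t 9.1
```

```bash
cat > ok.py <<'E'
import sys,numpy as np
from station import ctrl
o=ctrl.get_obs();f=o["contact_force"];fy=f@[.1197,.9928,0]
p=(o["tool_pos"][:2]-[.5194,.0819])@[.1197,.9928]
print("y",round(p*1e3,2),"Fy",round(fy,1),"Fx",round(f@[.9928,-.1197,0],1),"Fz",round(f[2],1),"t",round(o["t"],2));sys.exit(abs(fy)>float(sys.argv[1]))
E
python3 -m jog '[[[0,0,0.0003],[0,0,0]],[[0,0,0.0006],[0,0,0]],[[0,0,0.0006],[0,0,0]]]'; python3 ok.py 3 && python3 -m jog '[[[0,-0.0005,0],[0,0,0]],[[0,-0.001,0],[0,0,0]]]' >/dev/null; python3 ok.py 3 && python3 -m jog '[[[0,-0.0005,0],[0,0,0]],[[0,-0.001,0],[0,0,0]]]'>/dev/null ; python3 ok.py 3
```

```text
t: 9.4
tool_pos: [0.5219, 0.1005, 0.0472]
tool_rot: [-3.136, 0.189, -0.0]
contact_force: [-0.4, 2.1, -1.4]
opening: 0.0297
grip_force: 41.5
y 18.79 Fy 2.0 Fx -0.6 Fz -1.4 t 9.4
y 18.79 Fy 2.0 Fx -0.6 Fz -1.4 t 9.4
y 18.79 Fy 2.0 Fx -0.6 Fz -1.4 t 9.4False
False
False
```

```bash
sed -i 's/sys.exit(\(.*\))$/sys.exit(int(\1))/' ok.py; python3 -m jog '[[[0,-0.0005,0],[0,0,0]],[[0,-0.001,0],[0,0,0]]]' >/dev/null; python3 ok.py 4 && python3 -m jog '[[[0,-0.0005,0],[0,0,0]],[[0,-0.001,0],[0,0,0]]]'>/dev/null && python3 ok.py 4  && python3 -m jog '[[[0,-0.0005,0],[0,0,0]],[[0,-0.001,0],[0,0,0]]]'>/dev/null && python3 ok.py 4 && python3 -m jog '[[[0,-0.0005,0],[0,0,0]],[[0,-0.001,0],[0,0,0]]]'>/dev/null && python3 ok.py 4 && python3 -m jog '[[[0,-0.0005,0],[0,0,0]],[[0,-0.001,0],[0,0,0]]]'>/dev/null && python3 ok.py 4 && python3 -m jog '[[[0,-0.0005,0],[0,0,0]],[[0,-0.001,0],[0,0,0]]]'>/dev/null && python3 ok.py 4
```

```text
y 19.22 Fy -1.5 Fx 0.0 Fz -0.5 t 9.6
y 20.41 Fy -1.7 Fx -0.4 Fz 0.4 t 9.8
y 21.55 Fy -1.8 Fx -0.5 Fz -0.6 t 10.0
y 22.59 Fy -1.0 Fx 1.7 Fz 1.3 t 10.2
y 23.59 Fy -1.6 Fx -0.1 Fz 0.7 t 10.4
y 24.56 Fy -2.8 Fx 0.0 Fz 2.5 t 10.6
```

```bash
python3 ok.py 4 && python3 -m jog '[[[0,-0.0005,0],[0,0,0]],[[0,-0.001,0],[0,0,0]]]' >/dev/null; python3 ok.py 4 && python3 -m jog '[[[0,-0.0005,0],[0,0,0]],[[0,-0.001,0],[0,0,0]]]'>/dev/null && python3 ok.py 4  && python3 -m jog '[[[0,-0.0005,0],[0,0,0]],[[0,-0.001,0],[0,0,0]]]'>/dev/null && python3 ok.py 4 && python3 -m jog '[[[0,-0.0005,0],[0,0,0]],[[0,-0.001,0],[0,0,0]]]'>/dev/null && python3 ok.py 4 && python3 -m jog '[[[0,-0.0005,0],[0,0,0]],[[0,-0.001,0],[0,0,0]]]'>/dev/null && python3 ok.py 4 && python3 -m jog '[[[0,-0.0005,0],[0,0,0]],[[0,-0.001,0],[0,0,0]]]'>/dev/null && python3 ok.py 4
```

```text
y 24.56 Fy -2.8 Fx 0.0 Fz 2.5 t 10.6
y 25.59 Fy -4.4 Fx 1.1 Fz 2.4 t 10.8
```

```bash
python3 -m jog '[[[0,0,-0.0003],[0,0,0]],[[0,0,-0.0003],[0,0,0]]]' >/dev/null; python3 ok.py 6 && python3 -m jog '[[[0,-0.0005,0],[0,0,0]],[[0,-0.001,0],[0,0,0]]]'>/dev/null && python3 ok.py 6  && python3 -m jog '[[[0,-0.0005,0],[0,0,0]],[[0,-0.001,0],[0,0,0]]]'>/dev/null && python3 ok.py 6 && python3 -m jog '[[[0,-0.0005,0],[0,0,0]],[[0,-0.001,0],[0,0,0]]]'>/dev/null && python3 ok.py 6 && python3 -m jog '[[[0,-0.0005,0],[0,0,0]],[[0,-0.001,0],[0,0,0]]]'>/dev/null && python3 ok.py 6 && python3 -m jog '[[[0,-0.0005,0],[0,0,0]],[[0,-0.001,0],[0,0,0]]]'>/dev/null && python3 ok.py 6
```

```text
y 25.89 Fy -1.0 Fx 0.5 Fz 1.0 t 11.0
y 26.63 Fy -2.2 Fx -0.0 Fz 1.2 t 11.2
y 27.61 Fy -1.9 Fx 0.1 Fz 2.2 t 11.4
y 28.64 Fy -2.5 Fx 0.7 Fz 1.0 t 11.6
y 29.67 Fy -2.8 Fx 0.4 Fz 0.5 t 11.8
y 30.68 Fy -3.1 Fx 0.3 Fz 1.4 t 12.0
```

```bash
python3 -m jog '[[[0,0,-0.0002],[0,0,0]],[[0,0,-0.0002],[0,0,0]]]' >/dev/null; python3 ok.py 6 && python3 -m jog '[[[0,-0.0005,0],[0,0,0]],[[0,-0.001,0],[0,0,0]]]'>/dev/null && python3 ok.py 6  && python3 -m jog '[[[0,-0.0005,0],[0,0,0]],[[0,-0.001,0],[0,0,0]]]'>/dev/null && python3 ok.py 6 && python3 -m jog '[[[0,-0.0005,0],[0,0,0]],[[0,-0.001,0],[0,0,0]]]'>/dev/null && python3 ok.py 6 && python3 -m jog '[[[0,-0.0005,0],[0,0,0]],[[0,-0.001,0],[0,0,0]]]'>/dev/null && python3 ok.py 6 && python3 -m jog '[[[0,-0.0005,0],[0,0,0]],[[0,-0.001,0],[0,0,0]]]'>/dev/null && python3 ok.py 6
```

```text
y 30.93 Fy 0.1 Fx 1.0 Fz -1.1 t 12.2
y 31.67 Fy -1.0 Fx 0.2 Fz -0.9 t 12.4
y 32.7 Fy 0.1 Fx 0.1 Fz -1.5 t 12.6
y 33.73 Fy -0.5 Fx -0.2 Fz -1.2 t 12.8
y 34.76 Fy -0.1 Fx 0.0 Fz -2.6 t 13.0
y 35.73 Fy -0.1 Fx 0.5 Fz -1.7 t 13.2
```

```bash
python3 -m jog '[[[0,-0.0005,0],[0,0,0]],[[0,-0.001,0],[0,0,0]]]' >/dev/null; python3 ok.py 4 && python3 -m jog '[[[0,-0.0005,0],[0,0,0]],[[0,-0.001,0],[0,0,0]]]'>/dev/null && python3 ok.py 4  && python3 -m jog '[[[0,-0.0005,0],[0,0,0]],[[0,-0.001,0],[0,0,0]]]'>/dev/null && python3 ok.py 4 && python3 -m jog '[[[0,-0.0005,0],[0,0,0]],[[0,-0.001,0],[0,0,0]]]'>/dev/null && python3 ok.py 4 && python3 -m jog '[[[0,-0.0005,0],[0,0,0]],[[0,-0.001,0],[0,0,0]]]'>/dev/null && python3 ok.py 4 && python3 -m jog '[[[0,-0.0005,0],[0,0,0]],[[0,-0.001,0],[0,0,0]]]'>/dev/null && python3 ok.py 4
```

```text
y 36.68 Fy 0.2 Fx 0.1 Fz -1.7 t 13.4
y 37.67 Fy -0.5 Fx 0.8 Fz -2.2 t 13.6
y 38.65 Fy 0.2 Fx -0.2 Fz -2.3 t 13.8
y 39.67 Fy 0.2 Fx 0.3 Fz -2.5 t 14.0
y 40.67 Fy 0.6 Fx -0.7 Fz -2.0 t 14.2
y 40.9 Fy -5.4 Fx -0.7 Fz -1.5 t 14.4
```

```bash
python3 -m jog '[[[0,0,0.0003],[0,0,0]],[[0,0,0.0003],[0,0,0]]]' >/dev/null; python3 ok.py 11 && python3 -m jog '[[[0,-0.0003,0],[0,0,0]],[[0,-0.0003,0],[0,0,0]],[[0,-0.0003,0],[0,0,0]]]'>/dev/null && python3 ok.py 11  && python3 -m jog '[[[0,-0.0003,0],[0,0,0]],[[0,-0.0003,0],[0,0,0]],[[0,-0.0003,0],[0,0,0]]]'>/dev/null && python3 ok.py 11 && python3 -m jog '[[[0,-0.0003,0],[0,0,0]],[[0,-0.0003,0],[0,0,0]],[[0,-0.0003,0],[0,0,0]]]'>/dev/null && python3 ok.py 11
```

```text
y 40.9 Fy -5.1 Fx -0.1 Fz 0.2 t 14.6
y 40.92 Fy -5.6 Fx -0.4 Fz 0.9 t 14.9
y 40.96 Fy -6.9 Fx -0.8 Fz 0.7 t 15.2
y 41.01 Fy -8.8 Fx -1.5 Fz 1.3 t 15.5
```

```bash
python3 -m jog '[[[0,-0.0005,0],[0,0,0]],[[0,-0.0005,0],[0,0,0]],[[0,-0.0005,0],[0,0,0]]]'>/dev/null; python3 ok.py 12  && python3 -m jog '[[[0,-0.0005,0],[0,0,0]],[[0,-0.0005,0],[0,0,0]],[[0,-0.0005,0],[0,0,0]]]'>/dev/null && python3 ok.py 12; python3 -m jog '[[[0,-0.0003,0],[0,0,0]],[[0,-0.0003,0],[0,0,0]],[[0,-0.0003,0],[0,0,0]],[[0,-0.0003,0],[0,0,0]],[[0,-0.0003,0],[0,0,0]]]'; python3 ok.py 13
```

```text
y 41.05 Fy -8.5 Fx -0.6 Fz 3.1 t 15.8
y 41.12 Fy -11.2 Fx -0.8 Fz 2.7 t 16.1
t: 16.6
tool_pos: [0.5246, 0.1227, 0.0475]
tool_rot: [3.13, -0.187, -0.002]
contact_force: [-3.4, -11.9, 2.7]
opening: 0.03
grip_force: 41.8
y 41.15 Fy -12.2 Fx -1.9 Fz 2.7 t 16.6
```

```bash
python3 -m jog '[[[0,-0.0005,0],[0,0,0]],[[0,-0.0005,0],[0,0,0]],[[0,-0.0005,0],[0,0,0]],[[0,-0.0005,0],[0,0,0]],[[0,-0.0005,0],[0,0,0]]]'>/dev/null; python3 ok.py 12; python3 -m jog '[[[0,0.0007,0],[0,0,0]],[[0,0.0015,0],[0,0,0]],[[0,0.0015,0],[0,0,0]]]'>/dev/null; python3 ok.py 9
```

```text
y 41.21 Fy -13.4 Fx -1.0 Fz 3.9 t 17.1
y 41.03 Fy -8.7 Fx -1.6 Fz 0.6 t 17.4
```

```bash
python3 -m jog '[[[0,0.0005,0],[0,0,0]],[[0,0.001,0],[0,0,0]],[[0,0.001,0],[0,0,0]]]'>/dev/null; python3 ok.py 9;  python3 -m jog '[[[0,0,0],[0,0,0]],[[0,0,0],[0,0,0]],[[0,0,0],[0,0,0]],[[0,0,0],[0,0,0]],[[0,0,0],[0,0,0]]]' 1; python3 ok.py 9; python3 -m jog '[[[0,0,-0.01],[0,0,0]],[[0,0,-0.03],[0,0,0]],[[0,0,-0.06],[0,0,0]],[[0,0,-0.09],[0,0,0]],[[0,0,-0.09],[0,0,0]]]'
```

```text
y 40.9 Fy -5.4 Fx -0.4 Fz 0.4 t 17.7
t: 18.2
tool_pos: [0.5247, 0.1236, 0.0473]
tool_rot: [-3.136, 0.188, -0.001]
contact_force: [-0.4, 0.6, -1.9]
opening: 0.0854
grip_force: 0.0
y 42.08 Fy 0.6 Fx -0.5 Fz -1.9 t 18.2
t: 18.7
tool_pos: [0.5281, 0.1239, 0.1436]
tool_rot: [-3.134, 0.189, -0.016]
contact_force: [1.0, 0.1, 0.1]
opening: 0.0856
grip_force: 0.0
```

```bash
python3 g.py .6306 .1017 .043 -.12; python3 ok.py 9
python3 - <<'E'
from station import optics
import cv2,numpy as np
b=optics.get_image("scene")["image"][170:270,240:340]
cv2.imwrite("pics/g4.png",cv2.resize(b,(600,600),interpolation=cv2.INTER_CUBIC))
E
```

```text
shift [0.1033 0.01   0.1016] turn [-0.0024 -0.0103 -0.0001] F [1.  0.1 0.1] t 18.7
y 42.7 Fy 0.2 Fx 1.0 Fz 0.1 t 18.7
```

View pics/g4.png

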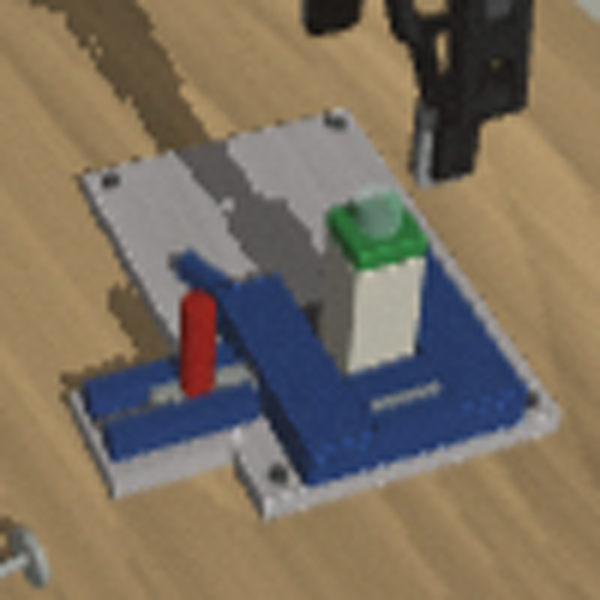

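The cell stands upright at the end of the slot, with its column base near (385,360), and the knob is at (198,345). Next I'll move out past the knob with the fingers shut.

```bash
python3 -m jog '[[[0.02,0.002,0],[0,0,0]],[[0.05,0.006,0],[0,0,0]],[[0.08,0.01,0],[0,0,0]],[[0.103,0.01,0],[0,0,0]],[[0.103,0.01,0],[0,0,0]]]' 0; python3 -m jog '[[[0,0,0],[0,0,0]],[[0,0,0],[0,0,0]],[[0,0,0],[0,0,0]]]'; python3 g.py .6306 .1017 .043 -.12
```

```text
t: 19.25
tool_pos: [0.6269, 0.1004, 0.1359]
tool_rot: [3.136, -0.19, -0.002]
contact_force: [-0.5, 0.1, -0.6]
opening: 0.0123
grip_force: 0.0
t: 19.55
tool_pos: [0.6246, 0.1014, 0.1368]
tool_rot: [3.136, -0.188, -0.001]
contact_force: [-0.0, 0.1, -0.2]
opening: -0.0001
grip_force: 0.0
shift [ 0.006  -0.001   0.0938] turn [0.0001 0.0009 0.0002] F [-0.   0.1 -0.2] t 19.55
```

```bash
python3 -m jog '[[[0.006,0,0.02],[0,0,0]],[[0.006,0,0.045],[0,0,0]],[[0.006,0,0.07],[0,0,0]],[[0.006,0,0.09],[0,0,0]],[[0.006,0,0.093],[0,0,0]]]'; python3 -m jog '[[[0,0,0],[0,0,0]],[[0,0,0],[0,0,0]],[[0,0,0],[0,0,0]]]' >/dev/null
cat > cl.py <<'E'
import sys
from station import ctrl
o=ctrl.get_obs();f=o["contact_force"];fx=f@[.9928,-.1197,0];e=o["tool_pos"][:2]-[.5194,.0819]
print("x",round(e@[.9928,-.1197]*1e3,2),"y",round(e@[.1197,.9928]*1e3,2),"Fx",round(fx,1),"z",o["tool_pos"][2].round(4),"t",round(o["t"],2));sys.exit(int(abs(fx)>float(sys.argv[1])))
E
python3 cl.py 5; python3 - <<'E'
from station import optics
import cv2,numpy as np
b=optics.get_image("scene")["image"][170:270,220:320]
cv2.imwrite("pics/g5.png",cv2.resize(b,(600,600),interpolation=cv2.INTER_CUBIC))
E
```

```text
t: 20.05
tool_pos: [0.6285, 0.1006, 0.0408]
tool_rot: [3.135, -0.188, -0.01]
contact_force: [0.1, 0.1, -0.0]
opening: 0.0001
grip_force: 0.0
x 110.33 y 32.07 Fx 0.3 z 0.0461 t 20.35
```

View pics/g5.png

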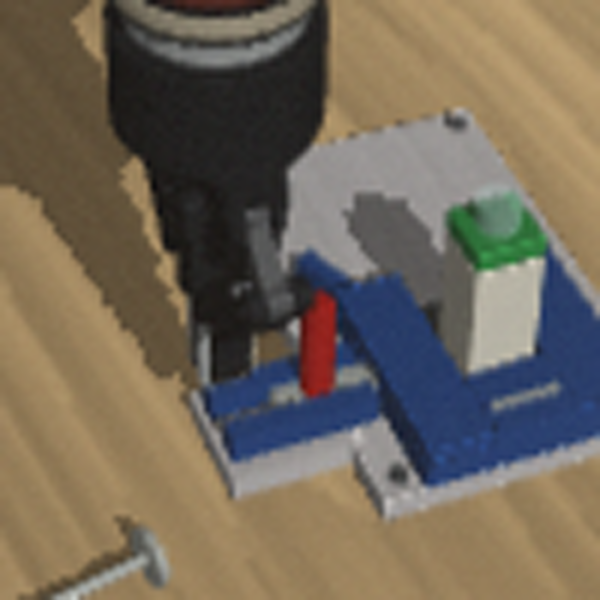

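The shut fingers stand on the outer side of the knob and in line with it. Now I'll push in -x.

```bash
python3 -m jog '[[[-0.003,0,0.002],[0,0,0]],[[-0.006,-0.001,0.002],[0,0,0]],[[-0.009,-0.001,0.002],[0,0,0]],[[-0.012,-0.001,0.002],[0,0,0]],[[-0.015,-0.001,0.002],[0,0,0]]]' >/dev/null; python3 cl.py 2.5 && python3 -m jog '[[[-0.0008,0,0],[0,0,0]],[[-0.0015,0,0],[0,0,0]]]' >/dev/null && python3 cl.py 3 && python3 -m jog '[[[-0.0008,0,0],[0,0,0]],[[-0.0015,0,0],[0,0,0]]]' >/dev/null && python3 cl.py 3 && python3 -m jog '[[[-0.0008,0,0],[0,0,0]],[[-0.0015,0,0],[0,0,0]]]' >/dev/null && python3 cl.py 3 && python3 -m jog '[[[-0.0008,0,0],[0,0,0]],[[-0.0015,0,0],[0,0,0]]]' >/dev/null && python3 cl.py 3
```

```text
x 93.8 y 32.82 Fx 0.2 z 0.0421 t 20.9
x 92.55 y 32.84 Fx 0.5 z 0.0422 t 21.1
x 91.21 y 32.8 Fx 0.3 z 0.0422 t 21.3
x 89.63 y 32.8 Fx 0.5 z 0.0421 t 21.5
x 88.56 y 32.81 Fx 3.3 z 0.0422 t 21.7
```

```bash
python3 -m jog '[[[-0.002,0,0],[0,0,0]],[[-0.004,0,0],[0,0,0]],[[-0.006,0,0],[0,0,0]],[[-0.008,0,0],[0,0,0]]]' >/dev/null; python3 cl.py 6 && python3 -m jog '[[[-0.0008,0,0],[0,0,0]],[[-0.0015,0,0],[0,0,0]]]' >/dev/null && python3 cl.py 12 && python3 -m jog '[[[-0.0008,0,0],[0,0,0]],[[-0.0015,0,0],[0,0,0]]]' >/dev/null && python3 cl.py 12 && python3 -m jog '[[[-0.0008,0,0],[0,0,0]],[[-0.0015,0,0],[0,0,0]]]' >/dev/null && python3 cl.py 12 && python3 -m jog '[[[-0.0008,0,0],[0,0,0]],[[-0.0015,0,0],[0,0,0]]]' >/dev/null && python3 cl.py 12
```

```text
x 80.2 y 32.83 Fx 3.4 z 0.0422 t 22.1
x 78.65 y 32.85 Fx 2.6 z 0.0422 t 22.3
x 77.68 y 32.83 Fx 5.9 z 0.0423 t 22.5
x 76.63 y 32.81 Fx 6.5 z 0.0423 t 22.7
x 75.86 y 32.82 Fx 10.7 z 0.0424 t 22.9
```

```bash
python3 -m jog '[[[-0.0005,0,0],[0,0,0]],[[-0.001,0,0],[0,0,0]],[[-0.001,0,0],[0,0,0]]]' >/dev/null; python3 cl.py 18 && python3 -m jog '[[[-0.0005,0,0],[0,0,0]],[[-0.001,0,0],[0,0,0]],[[-0.001,0,0],[0,0,0]]]' >/dev/null && python3 cl.py 18 && python3 -m jog '[[[-0.0005,0,0],[0,0,0]],[[-0.001,0,0],[0,0,0]],[[-0.001,0,0],[0,0,0]]]' >/dev/null && python3 cl.py 18 && python3 -m jog '[[[-0.0005,0,0],[0,0,0]],[[-0.001,0,0],[0,0,0]],[[-0.001,0,0],[0,0,0]]]' >/dev/null && python3 cl.py 18
```

```text
x 75.8 y 32.81 Fx 12.3 z 0.0425 t 23.2
x 75.72 y 32.84 Fx 14.9 z 0.0426 t 23.5
x 75.66 y 32.81 Fx 19.0 z 0.0427 t 23.8
```

```bash
python3 -m jog '[[[-0.001,0,0],[0,0,0]],[[-0.002,0,0],[0,0,0]],[[-0.002,0,0],[0,0,0]]]' >/dev/null; python3 cl.py 25 && python3 -m jog '[[[-0.0005,0,0],[0,0,0]],[[-0.001,0,0],[0,0,0]],[[-0.001,0,0],[0,0,0]]]' >/dev/null && python3 cl.py 18
python3 - <<'E'
from station import optics
import cv2,numpy as np
b=optics.get_image("scene")["image"][170:270,240:340]
cv2.imwrite("pics/g6.png",cv2.resize(b,(600,600),interpolation=cv2.INTER_CUBIC))
E
```

```text
x 75.51 y 32.81 Fx 25.9 z 0.0429 t 24.1
```

View pics/g6.png

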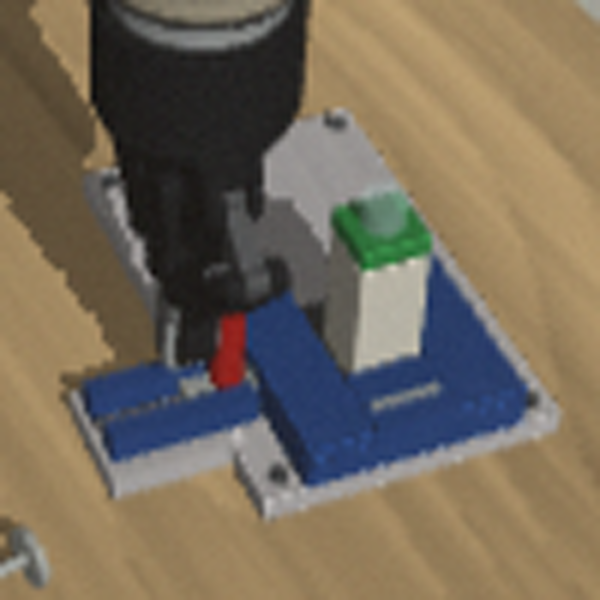

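The knob has moved about 30 px (about 14 mm) and the cell has shifted across, and the clamp stalls solidly at 26 N, so the foot is pinched. I'll back off and lift clear.

```bash
python3 -m jog '[[[0.003,0,0],[0,0,0]],[[0.008,0,0],[0,0,0]],[[0.015,0,0],[0,0,0]],[[0.025,0,0],[0,0,0]],[[0.03,0,0],[0,0,0]]]' >/dev/null; python3 -m jog '[[[0,0,-0.02],[0,0,0]],[[0,0,-0.05],[0,0,0]],[[0,0,-0.09],[0,0,0]],[[0,0,-0.13],[0,0,0]],[[0,0,-0.15],[0,0,0]]]'; python3 -m jog '[[[0,0,0],[0,0,0]],[[0,0,0],[0,0,0]],[[0,0,0],[0,0,0]],[[0,0,0],[0,0,0]],[[0,0,0],[0,0,0]]]' >/dev/null
python3 - <<'E'
from station import optics
import cv2,numpy as np
b=optics.get_image("scene")["image"][130:270,200:340]
cv2.imwrite("pics/g7.png",cv2.resize(b,(600,600),interpolation=cv2.INTER_CUBIC))
E
```

```text
t: 25.15
tool_pos: [0.6236, 0.1027, 0.1971]
tool_rot: [-3.135, 0.189, -0.009]
contact_force: [-0.4, 0.0, -0.4]
opening: -0.0001
grip_force: 0.0
```

View pics/g7.png

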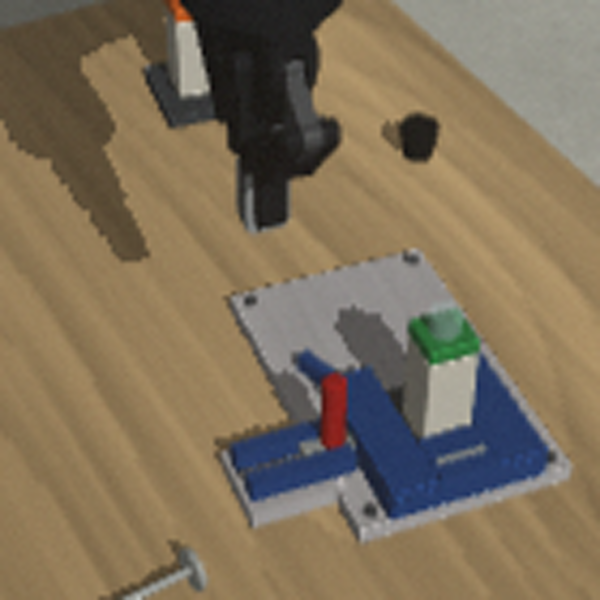

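The clamp is in with its knob at (333,410), next to the rail. The cell is upright and seated, the spare is untouched and the robot is clear.

```bash
python3 -c "
from station import job
print(job.finish_job())"
```

```text
the job is handed in; nothing more can be done
None
```

The green-capped cell is pressed home on the stop (about 13 N), released and pinched by the side clamp, which stalled firmly at 26 N; the arm is clear, nothing else was touched, and the job is handed in at about 26 s (verdict not shown).

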